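Put the check weights back in their cases after the balance check

ROBOT

A 6-joint arm with a two-finger parallel gripper is mounted at the origin on a cart in front of the work surface, level with it; the furniture and walls round the work are solid. World frame = base frame: x ahead of the robot, y to its left, z up, the work surface at z = 0. Lengths are in m, angles in rad, forces in N, time in s.
With the tool pointing down it reaches from about 0.3 to 0.775 m from the base axis. Payload 14.6 kg.
Tool frame: the origin (TCP) lies midway between the tips of the shut fingers; the grasp point (between the pads) lies 19 mm behind it (grasp_offset is the distance from the TCP to the grasp point, in m); z points along the fingers, y is the line along which they close (so a half turn about z gives the same grasp; the last joint's range is limited). The gripper opens to 85 mm and grips with 20 to 120 N. Pads are 22 mm wide; open, the fingers measure 114 mm over their backs; the gripper's body (76 mm by 85 mm) begins 54 mm behind the grasp point. The pads swing forward as they close: fully open they stand 13 mm farther back than shut.
Start: joints at [1.206, 0.3, 1.521, -0, 1.321, -0.067], TCP at [0.161, 0.526, 0.231] pointing down, gripper open.
Joint ranges: [-3.03, 3.03], [-0.79, 2.21], [0.23, 2.52], [-1.04, 4.18], [0, 3.07], [-2.55, 2.55]. Speed limits (rad/s): [2.22, 2.22, 2.57, 3.14, 3.14, 3.14].

INTERFACE

Orientations are given as a rotation vector (axis times angle).
In Python, from rig import * gives the robot as it stands.
- The arm moves only by the tool play_rows, never from a script. Its argument "commands" is a list that holds one entry, the list of rows, each a list of 5 numbers: the opening, from -1 (shut) to 1 (fully open), then the shift along the tool's x, y, z in units of 60 mm (1.0 is 60 mm), then the turn about the tool's z in units of 6 degrees (1.0 is 6 degrees). In form: [[[hand, tx, ty, tz, yaw], ...]]. A call has 1 to 5 rows; each row shifts and turns the commanded pose from where the row before left it, along the tool's axes as they then stand; what a row does not reach is not made up. A row lasts 1/8 s, in which the tool goes at most 62.5 mm and 10.7 degrees, less where a joint would pass 70% of its speed; a pose out of reach is approached as far as the arm can. A call is refused whole if a number of a shift passes 1 or a number of a turn 1, either way. A call with a gripper value outside its range is refused whole. The fingers move at their own pace and stop on an object; "newtons" is the grip in N (left out, the last holds). Time passes only in rows, so rows that do not move let the fingers close. It gives the time, the measured TCP pose, the force, the opening and the grip force at its end, in the units of the state.
- sense(): the state, without advancing time (a new reading comes with each control period).
- get_image(name): name is "scene" or "top"; returns (picture, depth): 400x640x3 uint8, blue, green, red; 400x640 float32, m along the optical axis (not along the pixel's ray), 0 where there is no reading.
- camera_model(name): a dict with "fx", "fy", "cx", "cy" (pixels), "k1" (the pictures are not rectified: a ray, as slopes to the right and down, at radius r is drawn at 1 + k1 r^2 times it, then the intrinsics apply), "R" (3x3) and "t" (3): a world point X has camera coordinates R X + t. Camera axes: x right, y down, z forward; pixel columns grow to the right and rows downward; lengths in m; the calibration is good to about 2 mm. A picture is of the moment at which its call begins. camera_model takes no time and is no camera call.
- hand_in(): hands the job in; it is judged then, once.
The state is a dict: "t": time; "qpos": joint angles; "qd": joint speeds; "effort": joint torques, N m; "tool_pos": TCP position; "tcp_rot": TCP orientation; "wrist_force": force on the tool from outside, world axes, zero at the start; "wrist_torque": the same for the moment, N m; "width": finger opening in m; "gripper_force": force on a finger pad.
Only numpy, scipy, OpenCV 4.12 (cv2) and the standard library are available. Lean on these libraries where they do the work, as an engineer would, in place of code of your own. Each camera call takes 0.05 s, during which the arm holds its last target. There are 200 camera calls.

TASK

The balance check is finished: take the stack of four check weights on the balance pan apart from the top, one weight after another, and stand each in the well of its own case, the one whose well fits its diameter, so that it stands upright and flat on the well's floor. Do not set or drop any weight on the bench, and do not press hard on the balance.

Things in the scene. Friction and masses are not known exactly. Their poses are not given: they have to be found in the camera images.
- weight_200 (a point): The 200 g check weight, the largest of four: an upright stainless steel cylinder, 38 mm in diameter and 22 mm high, at the start standing directly on the balance pan, roughly centred. The point is its centre, half-way up (11 mm above its underside); z is its axis. Grip it round its side, with the fingertips at least 7 mm above its underside so that they clear the rim of its case.
- weight_100 (a point): The 100 g check weight, the second largest of four: an upright stainless steel cylinder, 29 mm in diameter and 19 mm high, at the start standing on the 200 g weight, roughly centred. The point is its centre, half-way up (9.5 mm above its underside); z is its axis. Grip it round its side, with the fingertips at least 7 mm above its underside so that they clear the rim of its case.
- weight_50 (a point): The 50 g check weight, the second smallest of four: an upright stainless steel cylinder, 22 mm in diameter and 16.5 mm high, at the start standing on the 100 g weight, roughly centred. The point is its centre, half-way up (8.25 mm above its underside); z is its axis. Grip it round its side, with the fingertips at least 7 mm above its underside so that they clear the rim of its case.
- weight_20 (a point): The 20 g check weight, the smallest of four: an upright stainless steel cylinder, 14 mm in diameter and 16.5 mm high, at the start on top of the stack, standing on the 50 g weight, roughly centred. The point is its centre, half-way up (8.25 mm above its underside); z is its axis. Grip it round its side, with the fingertips at least 7 mm above its underside so that they clear the rim of its case.
- well_200 (a point): The case of the 200 g weight, the largest of four: a low square black plastic tray, 62 x 62 mm and 16 mm high, fixed, with one round well 50 mm in diameter and 6 mm deep (floor lined grey): the weight stands in it with 6 mm to spare all round and 16 mm showing above the tray. The point is the centre of the well's floor, 10 mm above the bench; z is up, x and y run along the tray's sides.
- well_100 (a point): The case of the 100 g weight, the second largest of four: a low square black plastic tray, 53 x 53 mm and 16 mm high, fixed, with one round well 41 mm in diameter and 6 mm deep (floor lined grey): the weight stands in it with 6 mm to spare all round and 13 mm showing above the tray. The point is the centre of the well's floor, 10 mm above the bench; z is up, x and y run along the tray's sides.
- well_50 (a point): The case of the 50 g weight, the second smallest of four: a low square black plastic tray, 46 x 46 mm and 16 mm high, fixed, with one round well 34 mm in diameter and 6 mm deep (floor lined grey): the weight stands in it with 6 mm to spare all round and 10.5 mm showing above the tray. The point is the centre of the well's floor, 10 mm above the bench; z is up, x and y run along the tray's sides.
- well_20 (a point): The case of the 20 g weight, the smallest of four: a low square black plastic tray, 38 x 38 mm and 16 mm high, fixed, with one round well 26 mm in diameter and 6 mm deep (floor lined grey): the weight stands in it with 6 mm to spare all round and 10.5 mm showing above the tray. The point is the centre of the well's floor, 10 mm above the bench; z is up, x and y run along the tray's sides.
- balance: Compact white balance under the stack, fixed: round metal pan 92 mm across, its top 50 mm above the bench; round back (radius 50 mm about the pan), front 100 mm wide with display, reaching 118 mm from the pan's centre to its -x. Origin: on the bench under the pan's centre; z up. Close behind it a flat grey box, 57 mm high; right of the cases a microscope with a screen (from 0.39 m up).
Things that resemble listed ones, but are neither listed nor needed, are in the scene too. Leave any orange look-alike of the part that bears weight_200 alone.

How it is judged:
On the way, in this order (a step that is already met when the one before it is completed fails the run):
1. the 20 g weight stands in its own well (horizontal distance between weight_20 and well_20 below 0.0085 m and z of weight_20 in the frame of well_20 below 0.01125 m), for 0.2 s.
2. the 50 g weight stands in its own well (horizontal distance between weight_50 and well_50 below 0.0085 m and z of weight_50 in the frame of well_50 below 0.01125 m), for 0.2 s.
3. the 100 g weight stands in its own well (horizontal distance between weight_100 and well_100 below 0.0085 m and z of weight_100 in the frame of well_100 below 0.0125 m), for 0.2 s.
4. the 200 g weight stands in its own well (horizontal distance between weight_200 and well_200 below 0.0085 m and z of weight_200 in the frame of well_200 below 0.014 m), for 0.2 s.
At the end, for the whole second after the job is handed in: Each of the four weights stands upright (within 3.5 degrees) in the well of its own case, within 8.5 mm of the well's centre (the well itself allows 6 mm) and its underside within 3 mm of the well's floor, at rest (all of step 1 and all of step 2 and all of step 3 and all of step 4 and angle between each of weight_200, weight_100, weight_50, weight_20's own z axis and vertical below 0.06 rad and linear speed of each of w200, w100, w50, w20 below 0.02 m/s); the robot touches nothing.
It fails at once if a weight is set down or dropped on the bench (height (world z) of weight_200 below 0.016 m or height (world z) of weight_100 below 0.0145 m or height (world z) of any of weight_50, weight_20 below 0.01325 m).
It fails at once if the balance is pressed or struck hard (over 40 N), directly or through the stack (contact force between any of w200, the fingers, the arm and balance above 40 N).
It also fails if it takes over 80 s, if anything falls off the work surface, if the arm or the gripper's body presses on something with over 40 N, if the wrist force passes 120 N, or if a joint passes its speed limit or range.

## Working session

There is one attempt and no reset: what is moved stays moved. The work goes in short steps, Python scripts to look and compute and a tool call to move; the robot and the scene stay as the last step left them, time stands still between calls to the robot, and variables do not carry over. Pictures are saved under pics/ and viewed, at most 14 in all, crops included, and the job is handed in when it is done.

Besides the shell and the picture viewer there is one more tool, called after "Emit:" as a command line: name --argument value ..., lists and objects as JSON in quotes. play_rows: Moves the arm, as the interface text tells. Its arguments: {"type":"object","properties":{"commands":{"type":"array","items":{"type":"array","items":{"type":"array","items":{"type":"number"}}}},"newtons":{"type":"number"}},"required":["commands"]}

```bash
mkdir -p pics; python3 - <<'E'
from rig import *
import cv2,numpy as np
for n in("scene","top"):
    p,d=get_image(n); cv2.imwrite(f"pics/{n}0.png",p); np.save(f"pics/{n}0.npy",d)
    m=camera_model(n); print(n,{k:np.round(v,4).tolist() for k,v in m.items()})
print(sense())
E
```

```text
scene {'fx': 474.1807, 'fy': 474.1807, 'cx': 314.142, 'cy': 203.1882, 'k1': -0.013, 'R': [[-0.4965, -0.868, -0.0085], [-0.3694, 0.2202, -0.9028], [0.7855, -0.4451, -0.43]], 't': [0.4157, 0.2151, 0.7554]}
top {'fx': 370.5683, 'fy': 370.5683, 'cx': 319.3757, 'cy': 197.5038, 'k1': -0.0495, 'R': [[0.028, -0.9996, -0.0083], [-0.9983, -0.0275, -0.0521], [0.0518, 0.0097, -0.9986]], 't': [0.1675, 0.5047, 0.9071]}
{'t': 0.1, 'qpos': array([ 1.20637859e+00,  3.00432999e-01,  1.52154240e+00,  1.79214554e-05,
        1.32072046e+00, -6.65833793e-02]), 'qd': array([ 3.05006703e-04, -4.84756207e-05, -7.88249597e-05,  3.32489835e-05,
       -1.34576652e-03, -3.62215438e-04]), 'effort': array([ 2.32566599e-03, -5.44362617e+01, -3.62377775e+01, -1.50241522e-05,
        2.92963035e-03,  3.11052474e-05]), 'tool_pos': array([0.16130813, 0.52558   , 0.23075858]), 'tcp_rot': array([-4.66079197e-01, -3.10657094e+00,  1.68685756e-03]), 'wrist_force': array([-0.82949914, -0.02033698,  0.62930731]), 'wrist_torque': array([-0.02020666, -0.01243531,  0.01147775]), 'gripper_force': 0.0, 'width': 0.08525229229587249}
```

View pics/scene0.png

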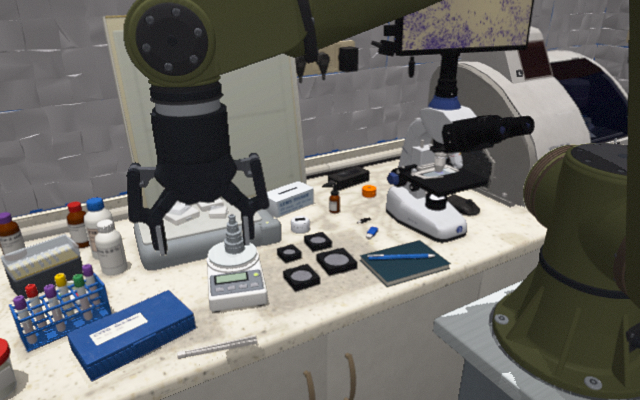

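View pics/top0.png

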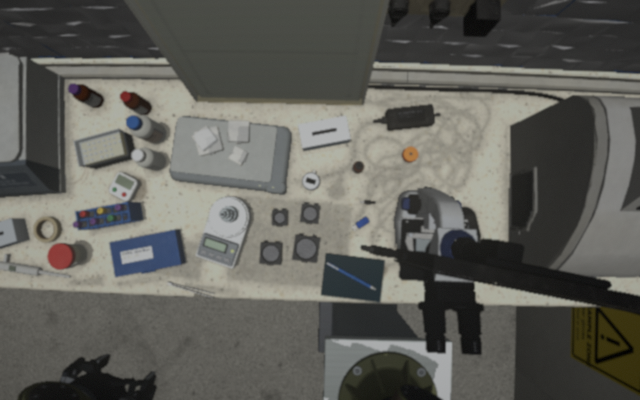

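The scene picture shows the stack at (235,232) and the four cases at (289,253), (317,241), (301,277) and (336,261). In the top picture the stack is at (230,213) and the cases are at (280,217), (310,213), (270,252) and (305,247). An orange ring, possibly the look-alike, is at (410,155). Next I'll enlarge both.

```bash
python3 - <<'E'
import cv2
a=cv2.imread("pics/top0.png")[180:280,195:335]; b=cv2.imread("pics/scene0.png")[205:305,200:360]
cv2.imwrite("pics/topc.png",cv2.resize(a,(784,560),interpolation=cv2.INTER_CUBIC))
cv2.imwrite("pics/scc.png",cv2.resize(b,(800,500),interpolation=cv2.INTER_CUBIC))
E
```

```text
(no output)
```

View pics/topc.png

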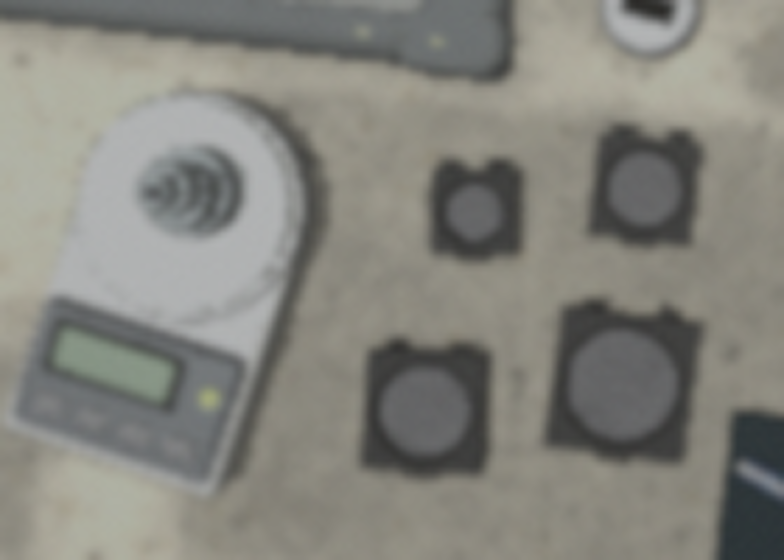

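View pics/scc.png

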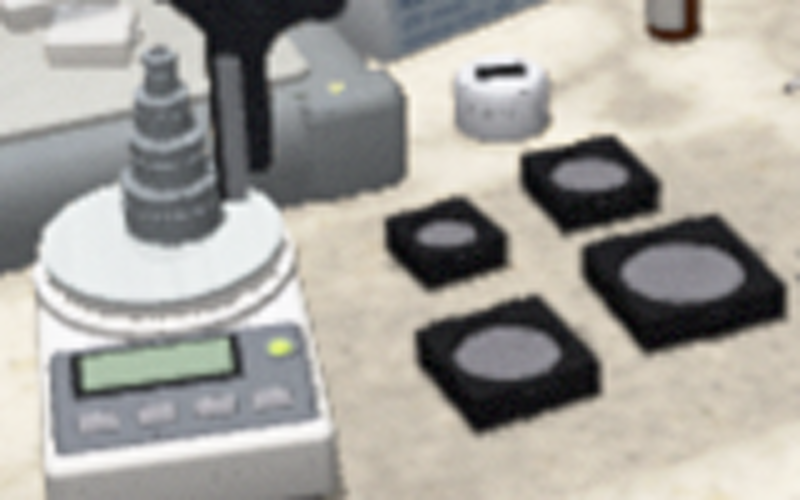

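Sizes in the top crop give the wells: small (475,212) is 20, (645,188) is 50, (427,410) is 100 and (625,384) is 200. The stack stands on the white pan, and there are no other weights like it. Now I'll compute positions and take one close crop of the stack.

```bash
cat > h.py <<'E'
import numpy as np,cv2
from rig import *
from scipy.spatial.transform import Rotation as Ro
def ray(n,u,v,z):
    m=camera_model(n);R=np.array(m["R"]);t=np.array(m["t"])
    d=np.array([(u-m["cx"])/m["fx"],(v-m["cy"])/m["fy"]]);p=d.copy()
    for _ in range(9): p=d/(1+m["k1"]*(p@p))
    C=-R.T@t; D=R.T@np.array([p[0],p[1],1]); return C+D*(z-C[2])/D[2]
def proj(n,X):
    m=camera_model(n);c=np.array(m["R"])@X+m["t"];p=c[:2]/c[2];p=p*(1+m["k1"]*(p@p))
    return np.array([m["cx"],m["cy"]])+p*m["fx"]
def go(target,yaw=0):
    """rows of shift needed, units, in tool axes; target TCP"""
    s=sense();R=Ro.from_rotvec(s["tcp_rot"]).as_matrix()
    print("shift units",np.round(R.T@(np.array(target)-s["tool_pos"])/.06,3),"tool x,y",R[:,0].round(3),R[:,1].round(3),"tcp",s["tool_pos"].round(4))
E
python3 - <<'E'
from h import *
T={'20':(475,212),'50':(645,188),'100':(427,410),'200':(625,384)}
S={'20':(446,234),'50':(590,174),'100':(507,353),'200':(683,273)}
for k in T:
    a=ray("top",195+(T[k][0]+.5)/5.6-.5,180+(T[k][1]+.5)/5.6-.5,.01)
    b=ray("scene",200+(S[k][0]+.5)/5-.5,205+(S[k][1]+.5)/5-.5,.01)
    print(k,a[:2].round(4),b[:2].round(4))
print("200 mid top",ray("top",195+193/5.6-.5,180+190/5.6-.5,.07).round(4))
for n,w in(("top",(212,196,36,36)),("scene",(218,208,36,52))):
    x,y,a,b=w;p=cv2.imread(f"pics/{n}0.png")[y:y+b,x:x+a]
    cv2.imwrite(f"pics/st_{n}.png",cv2.resize(p,None,fx=11,fy=11,interpolation=cv2.INTER_CUBIC))
a=cv2.imread("pics/st_top.png");b=cv2.imread("pics/st_scene.png")
a=cv2.copyMakeBorder(a,0,b.shape[0]-a.shape[0],0,0,cv2.BORDER_CONSTANT)
cv2.imwrite("pics/st.png",np.hstack([a,b]))
go((0,0,0))
E
```

```text
20 [0.4476 0.2797] [0.454  0.2797]
50 [0.4604 0.2043] [0.4667 0.2033]
100 [0.3593 0.2981] [0.3645 0.2993]
200 [0.3734 0.2106] [0.3785 0.2112]
200 mid top [0.4539 0.3913 0.07  ]
shift units [-1.000e-03 -9.159e+00  3.856e+00] tool x,y [-0.956  0.293  0.   ] [ 0.293  0.956 -0.001] tcp [0.1613 0.5256 0.2308]
```

View pics/st.png

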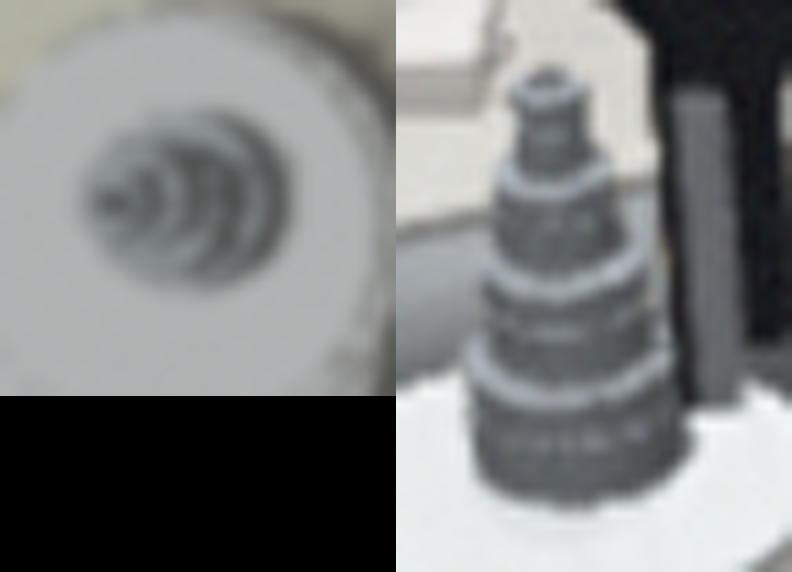

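The close crop shows the weights slightly offset, with the 20 g toward +y (left). I'll combine the two views.

```bash
python3 - <<'E'
from h import *
for k,(x,y),z in(('20',(550,88),.124),('50',(554,170),.1075),('100',(567,257),.091),('200',(571,350),.072)):
    print(k,ray("scene",218+(x-396+.5)/11-.5,208+(y+.5)/11-.5,z)[:2].round(4))
for k,(x,y),z in(('20',(112,203),.124),('200',(203,200),.072)):
    print('top',k,ray("top",212+(x+.5)/11-.5,196+(y+.5)/11-.5,z)[:2].round(4))
E
```

```text
20 [0.4529 0.3957]
50 [0.4548 0.3957]
100 [0.4536 0.3952]
200 [0.455  0.3956]
top 20 [0.452  0.3936]
top 200 [0.4532 0.3884]
```

Emit:
play_rows --commands '[[[0,-0.95,-0.12,0,0],[0,-0.95,-0.12,0,0],[0,-0.95,-0.12,0,0],[0,-0.95,-0.12,0,0],[0,-0.95,-0.12,0,0]]]' --newtons 25

```text
t: 0.72
tool_pos: [0.4248, 0.4067, 0.2311]
tcp_rot: [-0.466, -3.106, 0.0]
wrist_force: [0.3, 1.1, 0.2]
width: 0.0425
gripper_force: 0.0
```

Emit:
play_rows --commands '[[[0,-0.4,-0.05,0.4,0],[0,-0.1,0,0.4,0],[0,0,0,0.2,0]]]'

```text
t: 1.1
tool_pos: [0.451, 0.3955, 0.1696]
tcp_rot: [-0.467, -3.105, 0.003]
wrist_force: [-0.3, -0.2, -0.1]
width: 0.0428
gripper_force: 0.0
```

```bash
python3 - <<'E'
from h import *
go((.4525,.3947,.1155))
for n in("scene","top"):
    p,d=get_image(n); u,v=proj(n,np.array([.4525,.3947,.13])).astype(int)
    c=cv2.resize(p[v-35:v+35,u-27:u+27],None,fx=7,fy=7,interpolation=cv2.INTER_CUBIC);print(n,u-27,v-35)
    if n=="scene":a=c
cv2.imwrite("pics/a1.png",np.hstack([a,c])); print(sense()["width"])
E
```

```text
shift units [-0.03  -0.003  0.902] tool x,y [-0.956  0.294  0.001] [ 0.294  0.956 -0.002] tcp [0.451  0.3955 0.1696]
scene 204 177
top 193 178
0.0428013865845761
```

View pics/a1.png

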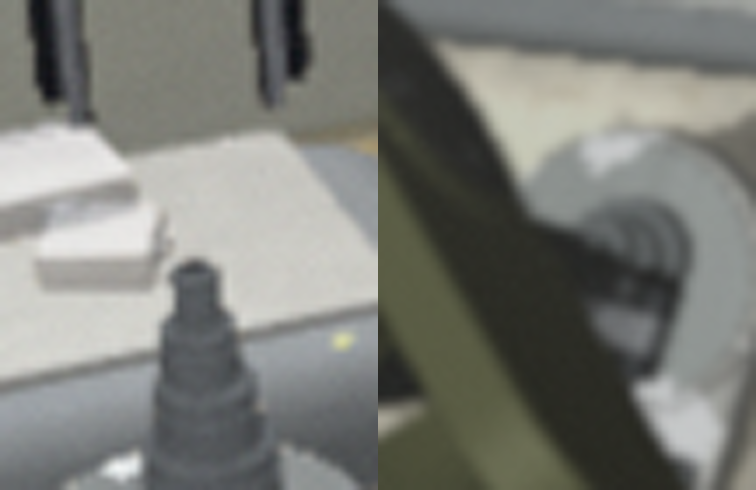

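The fingertips are at crop (78,120) and (272,105), and the top of the 20 g weight is at (195,268). I'll check the tips against the kinematics.

```bash
python3 - <<'E'
from h import *
s=sense();p=s["tool_pos"];R=Ro.from_rotvec(s["tcp_rot"]).as_matrix()
f=lambda X:((proj("scene",X)-[204,177]+.5)*7-.5).round(0)
for dz in(0,-.004,-.008):
  for sy in(-.0214,0,.0214): print(dz,sy,f(p+R@[0,sy,dz]))
print("w20top",f(np.array([.4525,.3947,.124])),f(np.array([.4525,.3937,.124])),f(np.array([.4545,.3947,.124])))
E
```

```text
0 -0.0214 [266. 110.]
0 0 [183. 118.]
0 0.0214 [100. 127.]
-0.004 -0.0214 [265.  96.]
-0.004 0 [182. 104.]
-0.004 0.0214 [ 98. 112.]
-0.008 -0.0214 [264.  82.]
-0.008 0 [181.  90.]
-0.008 0.0214 [97. 98.]
w20top [200. 273.] [203. 272.] [197. 270.]
```

Emit:
play_rows --commands '[[[0,-0.03,-0.015,0.4,0],[0,0,0,0.3,0],[0,0,0,0.2,0],[0,0,0,0,0]]]'

```text
t: 1.7
tool_pos: [0.4522, 0.3947, 0.1168]
tcp_rot: [-0.466, -3.106, 0.001]
wrist_force: [-0.3, 0.2, -0.8]
width: 0.0429
gripper_force: 0.0
```

Emit:
play_rows --commands '[[[-0.4,0,0,0,0],[-0.6,0,0,0,0],[-1,0,0,0,0],[-1,0,0,0,0],[-1,0,0,0,0]]]'

```text
t: 2.33
tool_pos: [0.4528, 0.3948, 0.1179]
tcp_rot: [0.466, 3.106, 0.001]
wrist_force: [-0.5, -0.2, 6.6]
width: 0.0114
gripper_force: 24.6
```

```bash
python3 - <<'E'
from h import *
go((.4485,.2806,.17))
p,d=get_image("scene")
cv2.imwrite("pics/a2.png",cv2.resize(p[177:260,200:275],None,fx=7,fy=7,interpolation=cv2.INTER_CUBIC))
E
```

```text
shift units [-0.491 -1.84  -0.87 ] tool x,y [-0.956  0.293 -0.001] [0.293 0.956 0.001] tcp [0.4528 0.3948 0.1179]
```

View pics/a2.png

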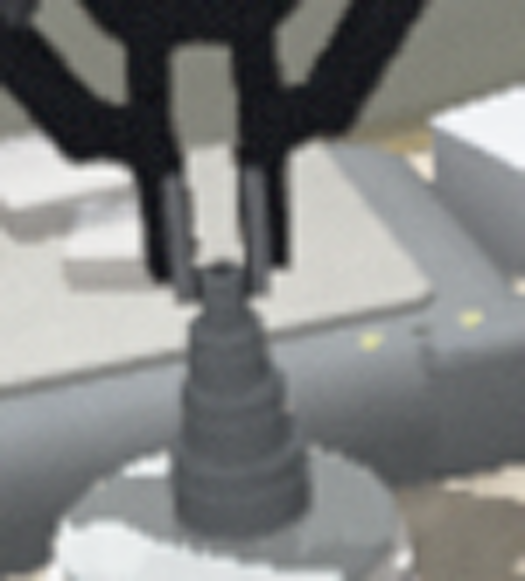

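The fingers are holding the 20 g weight near its top, at about crop (222,280), with the rest of the stack unmoved. I'll lift gently.

Emit:
play_rows --commands '[[[-1,0,0,-0.1,0],[-1,0,0,-0.2,0],[-1,0,0,-0.2,0],[-1,0,0,0,0]]]'

```text
t: 2.88
tool_pos: [0.4529, 0.395, 0.1487]
tcp_rot: [0.466, 3.105, 0.003]
wrist_force: [0.2, -0.5, 0.1]
width: 0.0117
gripper_force: 24.4
```

```bash
python3 - <<'E'
from h import *
p,d=get_image("scene")
cv2.imwrite("pics/a3.png",cv2.resize(p[167:250,200:275],None,fx=7,fy=7,interpolation=cv2.INTER_CUBIC))
E
```

```text
(no output)
```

View pics/a3.png

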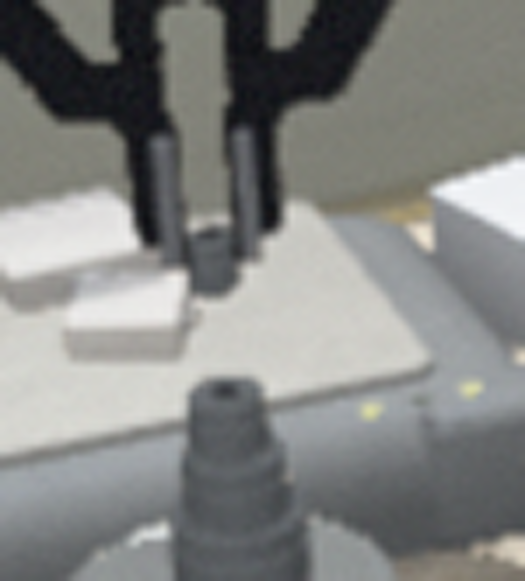

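The 20 g weight hangs upright in the fingers at crop (212,262), about 9 to 10 mm below the tips, and the rest of the stack is intact. Next it goes to well 20.

Emit:
play_rows --commands '[[[-1,-0.1,-0.3,0,0],[-1,-0.12,-0.46,0,0],[-1,-0.12,-0.5,0,0],[-1,-0.1,-0.4,0,0],[-1,-0.05,-0.2,0,0]]]'

```text
t: 3.55
tool_pos: [0.4477, 0.2776, 0.1471]
tcp_rot: [-0.468, -3.106, 0.001]
wrist_force: [0.2, 1.0, 0.6]
width: 0.0115
gripper_force: 24.4
```

Emit:
play_rows --commands '[[[-1,0,0,0.4,0],[-1,0,0,0.5,0],[-1,0,0,0.4,0],[-1,0,0,0.3,0],[-1,0,0,0,0]]]'

```text
t: 4.18
tool_pos: [0.4474, 0.279, 0.0503]
tcp_rot: [-0.466, -3.105, 0.002]
wrist_force: [-0.0, 0.8, 0.1]
width: 0.0118
gripper_force: 24.4
```

```bash
python3 - <<'E'
from h import *
go((.4485,.2795,.021))
p,d=get_image("scene")
cv2.imwrite("pics/a4.png",cv2.resize(p[215:285,245:345],None,fx=8,fy=8,interpolation=cv2.INTER_CUBIC))
E
```

```text
shift units [-0.016  0.013  0.488] tool x,y [-0.956  0.293  0.001] [ 0.293  0.956 -0.001] tcp [0.4474 0.279  0.0503]
```

View pics/a4.png

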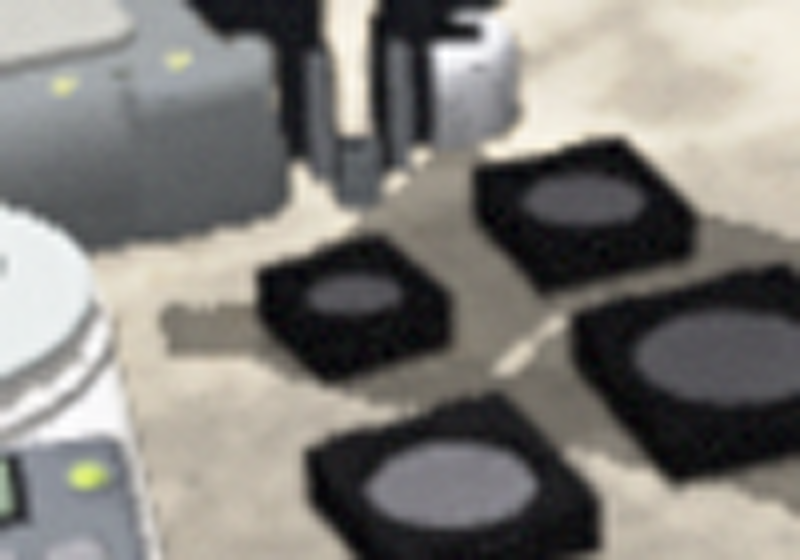

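The weight's underside (356,200) is directly above well 20 (356,295) once its height is allowed for. I'll lower it.

Emit:
play_rows --commands '[[[-1,0,0,0.25,0],[-1,0,0,0.15,0],[-1,0,0,0.06,0],[-1,0,0,0,0]]]'

```text
t: 4.72
tool_pos: [0.4478, 0.2793, 0.0235]
tcp_rot: [-0.466, -3.107, 0.0]
wrist_force: [-0.2, -0.5, -0.5]
width: 0.0122
gripper_force: 24.4
```

Emit:
play_rows --commands '[[[-1,0,0,0.02,0],[-1,0,0,0,0]]]'

```text
t: 4.97
tool_pos: [0.448, 0.2794, 0.0227]
tcp_rot: [0.466, 3.107, 0.0]
wrist_force: [-0.2, 0.2, -0.0]
width: 0.0115
gripper_force: 24.4
```

Emit:
play_rows --commands '[[[-1,0,0,0.02,0],[-1,0,0,0.01,0],[-1,0,0,0,0]]]'

```text
t: 5.35
tool_pos: [0.4479, 0.2793, 0.0206]
tcp_rot: [-0.466, -3.107, 0.0]
wrist_force: [0.0, 0.8, 0.2]
width: 0.012
gripper_force: 24.4
```

Emit:
play_rows --commands '[[[-1,0,0,0.01,0],[-1,0,0,0,0],[-1,0,0,0.01,0],[-1,0,0,0,0]]]'

```text
t: 5.85
tool_pos: [0.4481, 0.2794, 0.0203]
tcp_rot: [0.466, 3.106, 0.0]
wrist_force: [-2.9, -2.1, 11.4]
width: 0.0115
gripper_force: 25.4
```

Contact with the floor. I'll release by opening a little, then rise.

Emit:
play_rows --commands '[[[-0.8,0,0,-0.01,0],[-0.5,0,0,0,0],[-0.3,0,0,0,0],[-0.2,0,0,0,0]]]'

```text
t: 6.35
tool_pos: [0.4478, 0.2793, 0.0199]
tcp_rot: [-0.466, -3.107, 0.0]
wrist_force: [-1.1, -0.5, -0.5]
width: 0.0342
gripper_force: 0.0
```

Emit:
play_rows --commands '[[[-0.2,0,0,-0.3,0],[-0.2,0,0,-0.6,0],[-0.2,0,0,-0.8,0],[-0.1,0,0,-0.5,0],[-0.1,0,0,0,0]]]'

```text
t: 6.98
tool_pos: [0.4488, 0.2799, 0.1555]
tcp_rot: [0.465, 3.103, 0.005]
wrist_force: [0.4, 0.3, -0.3]
width: 0.0386
gripper_force: 0.0
```

```bash
python3 - <<'E'
from h import *
go((.453,.394,.15))
p,d=get_image("scene");q,_=get_image("top")
a=cv2.resize(p[205:285,210:345],None,fx=3.6,fy=3.6,interpolation=cv2.INTER_CUBIC)
b=cv2.resize(q[190:265,205:330],(486,288),interpolation=cv2.INTER_CUBIC)
cv2.imwrite("pics/a5.png",np.vstack([a,b]))
E
```

```text
shift units [0.491 1.839 0.097] tool x,y [-0.956  0.293 -0.004] [0.293 0.956 0.004] tcp [0.4488 0.2799 0.1555]
```

View pics/a5.png

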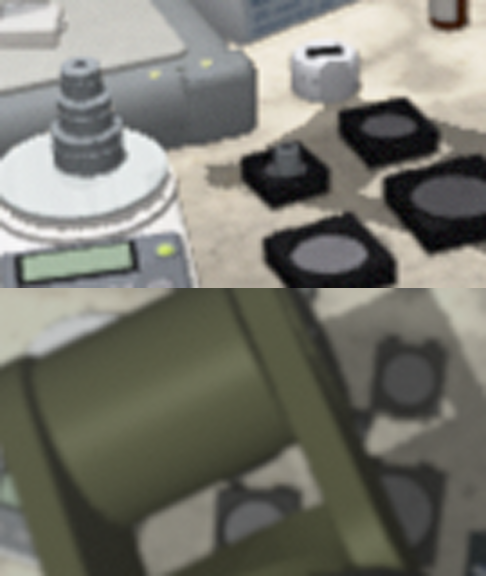

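The 20 g weight stands upright in its well (crop 288,157), and the 50 g is now the top of the stack (82,65). On to the 50 g.

Emit:
play_rows --commands '[[[0,0.1,0.4,0,0],[0,0.15,0.6,0,0],[0,0.14,0.54,0,0],[0,0.07,0.3,0,0],[0,0,0,0.3,0]]]'

```text
t: 7.7
tool_pos: [0.4537, 0.3937, 0.1331]
tcp_rot: [0.464, 3.107, 0.0]
wrist_force: [0.9, -0.9, 0.2]
width: 0.0426
gripper_force: 0.0
```

Emit:
play_rows --commands '[[[0,0,0,0.3,0],[0,0,0,0.2,0],[0,0,0,0.06,0],[0,0,0,0,0]]]'

```text
t: 8.2
tool_pos: [0.454, 0.3928, 0.1005]
tcp_rot: [0.466, 3.107, -0.0]
wrist_force: [0.9, 0.9, 0.3]
width: 0.0424
gripper_force: 0.0
```

```bash
python3 - <<'E'
from h import *
go((.4545,.3938,.099))
E
```

```text
shift units [-0.003  0.018  0.025] tool x,y [-0.956  0.294 -0.   ] [ 0.294  0.956 -0.   ] tcp [0.454  0.3928 0.1005]
```

Emit:
play_rows --commands '[[[-0.3,0,0.018,0.02,0],[-0.4,0,0,0,0],[-1,0,0,0,0],[-1,0,0,0,0],[-1,0,0,0,0]]]'

```text
t: 8.82
tool_pos: [0.4544, 0.3942, 0.0997]
tcp_rot: [0.466, 3.106, 0.001]
wrist_force: [-0.1, 0.6, 5.4]
width: 0.0205
gripper_force: 24.6
```

Emit:
play_rows --commands '[[[-1,0,0,-0.1,0],[-1,0,0,-0.3,0],[-1,0,0,-0.4,0],[-1,0,0,0,0]]]'

```text
t: 9.32
tool_pos: [0.4549, 0.3946, 0.1498]
tcp_rot: [0.466, 3.104, 0.005]
wrist_force: [0.3, -0.1, -1.2]
width: 0.0204
gripper_force: 24.5
```

```bash
python3 - <<'E'
from h import *
go((.4613,.2038,.148))
p,d=get_image("scene")
cv2.imwrite("pics/a6.png",cv2.resize(p[167:260,195:285],None,fx=6,fy=6,interpolation=cv2.INTER_CUBIC))
E
```

```text
shift units [-1.035 -3.009  0.023] tool x,y [-0.956  0.293 -0.002] [0.293 0.956 0.003] tcp [0.4549 0.3946 0.1498]
```

View pics/a6.png

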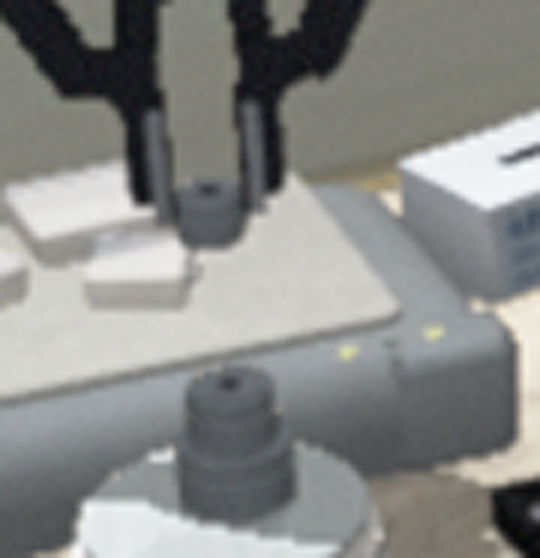

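The 50 g weight hangs upright at crop (210,215), leaving the 100 g and 200 g on the pan. Next it goes to well 50.

Emit:
play_rows --commands '[[[-1,-0.1,-0.3,0,0],[-1,-0.2,-0.55,0,0],[-1,-0.22,-0.65,0,0],[-1,-0.22,-0.65,0,0],[-1,-0.17,-0.5,0,0]]]'

```text
t: 10.0
tool_pos: [0.4591, 0.2235, 0.1465]
tcp_rot: [-0.467, -3.105, 0.001]
wrist_force: [0.5, 1.0, -0.6]
width: 0.0201
gripper_force: 24.5
```

Emit:
play_rows --commands '[[[-1,-0.12,-0.35,0.1,0],[-1,0,0,0.4,0],[-1,0,0,0.5,0],[-1,0,0,0.5,0],[-1,0,0,0.2,0]]]'

```text
t: 10.62
tool_pos: [0.4593, 0.2027, 0.0435]
tcp_rot: [-0.466, -3.104, 0.003]
wrist_force: [-0.6, -0.2, -0.8]
width: 0.0204
gripper_force: 24.5
```

```bash
python3 - <<'E'
from h import *
go((.4613,.2038,.020))
print(ray("scene",232.9,230.8,.091))
E
```

```text
shift units [-0.028  0.028  0.391] tool x,y [-0.956  0.294  0.003] [ 0.294  0.956 -0.002] tcp [0.4593 0.2027 0.0435]
[0.45417264 0.3953946  0.091     ]
```

Emit:
play_rows --commands '[[[-1,-0.025,0.02,0.2,0],[-1,0,0,0.12,0],[-1,0,0,0.04,0],[-1,0,0,0,0]]]'

```text
t: 11.12
tool_pos: [0.4624, 0.2046, 0.024]
tcp_rot: [0.466, 3.106, 0.0]
wrist_force: [-0.9, 0.4, -0.4]
width: 0.0202
gripper_force: 24.5
```

Emit:
play_rows --commands '[[[-1,0,0,0.015,0],[-1,0,0,0,0]]]'

```text
t: 11.38
tool_pos: [0.4624, 0.2046, 0.023]
tcp_rot: [0.466, 3.107, 0.0]
wrist_force: [-1.1, -0.4, -0.5]
width: 0.0201
gripper_force: 24.5
```

Emit:
play_rows --commands '[[[-1,0,0,0.03,0],[-1,0,0,0.015,0],[-1,0,0,0,0]]]'

```text
t: 11.75
tool_pos: [0.4622, 0.2045, 0.02]
tcp_rot: [-0.466, -3.107, 0.0]
wrist_force: [0.7, 0.4, 0.2]
width: 0.0206
gripper_force: 24.5
```

Emit:
play_rows --commands '[[[-1,0,0,0.012,0],[-1,0,0,0,0]]]'

```text
t: 12.0
tool_pos: [0.4622, 0.2045, 0.0193]
tcp_rot: [-0.466, -3.107, 0.0]
wrist_force: [0.3, 0.7, -0.6]
width: 0.0202
gripper_force: 24.5
```

Emit:
play_rows --commands '[[[-1,0,0,0.012,0],[-1,0,0,0,0]]]'

```text
t: 12.25
tool_pos: [0.4623, 0.2046, 0.0187]
tcp_rot: [0.466, 3.107, 0.0]
wrist_force: [0.1, -0.8, 1.1]
width: 0.0204
gripper_force: 24.7
```

Emit:
play_rows --commands '[[[-1,0,0,0.007,0],[-0.6,0,0,-0.005,0],[-0.3,0,0,0,0],[-0.1,0,0,0,0],[0,0,0,0,0]]]'

```text
t: 12.88
tool_pos: [0.4622, 0.2045, 0.0184]
tcp_rot: [-0.466, -3.107, 0.0]
wrist_force: [0.5, -0.5, 0.7]
width: 0.0422
gripper_force: 0.0
```

Emit:
play_rows --commands '[[[0,0,0,-0.3,0],[0,0,0,-0.6,0],[0,0,0,-0.8,0],[0,0,0,-0.4,0],[0,0,0,0,0]]]'

```text
t: 13.5
tool_pos: [0.4629, 0.2048, 0.1461]
tcp_rot: [0.466, 3.104, 0.003]
wrist_force: [-0.1, -0.8, -0.4]
width: 0.0427
gripper_force: 0.0
```

```bash
python3 - <<'E'
from h import *
go((.454,.3937,.145))
p,d=get_image("scene")
cv2.imwrite("pics/a7.png",cv2.resize(p[205:300,210:365],None,fx=5,fy=5,interpolation=cv2.INTER_CUBIC))
E
```

```text
shift units [1.066 2.966 0.021] tool x,y [-0.956  0.293 -0.003] [0.293 0.956 0.002] tcp [0.4629 0.2048 0.1461]
```

View pics/a7.png

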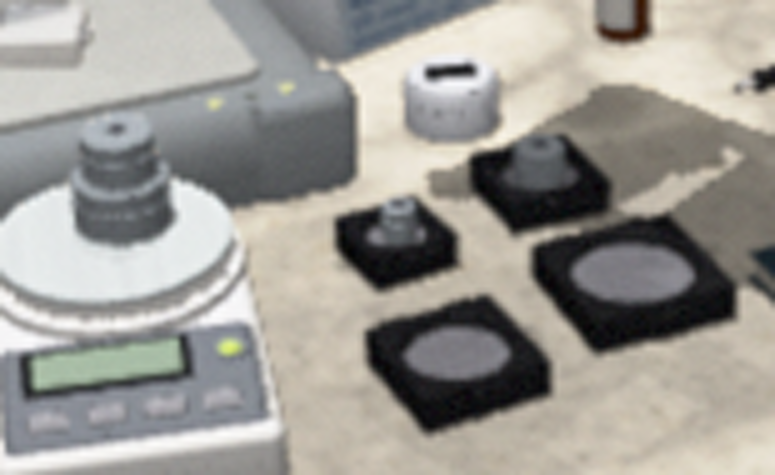

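The 50 g weight stands in its well (540,160). The 100 g is now on top, at (115,140). On to the 100 g.

Emit:
play_rows --commands '[[[0.1,0.12,0.35,0,0],[0.2,0.25,0.7,0,0],[0.2,0.25,0.7,0,0],[0.2,0.25,0.7,0,0],[0.2,0.19,0.51,0,0]]]'

```text
t: 14.18
tool_pos: [0.4528, 0.3944, 0.1426]
tcp_rot: [-0.465, -3.105, 0.003]
wrist_force: [0.6, -0.5, -0.5]
width: 0.0511
gripper_force: 0.0
```

Emit:
play_rows --commands '[[[0.2,0,0,0.3,0],[0.2,0,0,0.4,0],[0.2,0,0,0.3,0],[0.2,0,0,0.06,0],[0.2,0,0,0,0]]]'

```text
t: 14.8
tool_pos: [0.4538, 0.3928, 0.081]
tcp_rot: [0.467, 3.107, -0.0]
wrist_force: [-0.5, 0.0, 0.9]
width: 0.0513
gripper_force: 0.0
```

```bash
python3 - <<'E'
from h import *
go((.454,.3937,.080))
E
```

```text
shift units [0.001 0.016 0.016] tool x,y [-0.956  0.294 -0.   ] [ 0.294  0.956 -0.   ] tcp [0.4538 0.3928 0.081 ]
```

Emit:
play_rows --commands '[[[0,0,0.016,0.02,0],[-0.2,0,0,0,0],[-1,0,0,0,0],[-1,0,0,0,0],[-1,0,0,0,0]]]' --newtons 30

```text
t: 15.42
tool_pos: [0.454, 0.394, 0.0804]
tcp_rot: [0.466, 3.106, 0.001]
wrist_force: [-1.4, 0.2, 5.3]
width: 0.0273
gripper_force: 29.5
```

Emit:
play_rows --commands '[[[-1,0,0,-0.1,0],[-1,0,0,-0.3,0],[-1,0,0,-0.4,0],[-1,0,0,-0.2,0],[-1,0,0,0,0]]]'

```text
t: 16.05
tool_pos: [0.4541, 0.3941, 0.1408]
tcp_rot: [0.466, 3.106, 0.002]
wrist_force: [0.4, 0.1, -1.3]
width: 0.0272
gripper_force: 29.7
```

```bash
python3 - <<'E'
from h import *
go((.3597,.2985,.145))
p,d=get_image("scene"); cv2.imwrite("pics/a8.png",p)
E
```

```text
shift units [ 1.036 -1.985 -0.075] tool x,y [-0.956  0.293 -0.001] [0.293 0.956 0.001] tcp [0.4541 0.3941 0.1408]
```

Emit:
play_rows --commands '[[[-1,0.13,-0.25,0,0],[-1,0.26,-0.5,0,0],[-1,0.26,-0.5,0,0],[-1,0.26,-0.5,0,0],[-1,0.12,-0.23,0,0]]]'

```text
t: 16.73
tool_pos: [0.3586, 0.2973, 0.1389]
tcp_rot: [-0.466, -3.106, 0.002]
wrist_force: [0.4, 0.6, 0.7]
width: 0.0275
gripper_force: 29.8
```

Emit:
play_rows --commands '[[[-1,0,0,0.3,0],[-1,0,0,0.5,0],[-1,0,0,0.5,0],[-1,0,0,0.3,0],[-1,0,0,0,0]]]'

```text
t: 17.35
tool_pos: [0.359, 0.2978, 0.0422]
tcp_rot: [-0.466, -3.104, 0.004]
wrist_force: [-0.6, -0.2, -1.3]
width: 0.0273
gripper_force: 29.8
```

```bash
python3 - <<'E'
from h import *
go((.3597,.2985,.0185))
E
```

```text
shift units [-0.009  0.016  0.395] tool x,y [-0.956  0.293  0.002] [ 0.293  0.956 -0.003] tcp [0.359  0.2978 0.0422]
```

Emit:
play_rows --commands '[[[-1,-0.01,0.01,0.2,0],[-1,0,0,0.1,0],[-1,0,0,0.05,0],[-1,0,0,0,0]]]'

```text
t: 17.85
tool_pos: [0.3606, 0.2989, 0.0227]
tcp_rot: [-0.466, -3.107, 0.0]
wrist_force: [0.1, 0.7, -1.5]
width: 0.0269
gripper_force: 29.8
```

Emit:
play_rows --commands '[[[-1,0,0,0.015,0],[-1,0,0,0,0]]]'

```text
t: 18.1
tool_pos: [0.3607, 0.2989, 0.022]
tcp_rot: [0.466, 3.107, 0.0]
wrist_force: [-0.2, -0.6, -0.9]
width: 0.0275
gripper_force: 29.8
```

Emit:
play_rows --commands '[[[-1,0,0,0.025,0],[-1,0,0,0.012,0],[-1,0,0,0,0]]]'

```text
t: 18.48
tool_pos: [0.3606, 0.2989, 0.0195]
tcp_rot: [-0.466, -3.107, 0.0]
wrist_force: [0.1, 0.5, -0.9]
width: 0.0277
gripper_force: 29.8
```

Emit:
play_rows --commands '[[[-1,0,0,0.01,0],[-1,0,0,0,0]]]'

```text
t: 18.73
tool_pos: [0.3606, 0.2989, 0.019]
tcp_rot: [-0.466, -3.107, 0.0]
wrist_force: [0.6, -1.3, -1.2]
width: 0.0271
gripper_force: 29.8
```

Emit:
play_rows --commands '[[[-1,0,0,0.012,0],[-1,0,0,0,0]]]'

```text
t: 18.98
tool_pos: [0.3607, 0.2989, 0.0184]
tcp_rot: [0.466, 3.107, 0.0]
wrist_force: [-1.5, -0.5, 1.7]
width: 0.0272
gripper_force: 30.0
```

Touching (from −1.2 to +1.7 N). I'll release.

Emit:
play_rows --commands '[[[-1,0,0,0.005,0],[-0.4,0,0,-0.005,0],[-0.1,0,0,0,0],[0.1,0,0,0,0],[0.2,0,0,0,0]]]'

```text
t: 19.6
tool_pos: [0.3607, 0.2989, 0.0182]
tcp_rot: [-0.466, -3.107, 0.0]
wrist_force: [0.7, -0.1, -0.1]
width: 0.0512
gripper_force: 0.0
```

Emit:
play_rows --commands '[[[0.2,0,0,-0.3,0],[0.3,0,0,-0.6,0],[0.4,0,0,-0.7,0],[0.4,0,0,-0.3,0],[0.4,0,0,0,0]]]'

```text
t: 20.23
tool_pos: [0.3611, 0.2992, 0.1332]
tcp_rot: [0.466, 3.105, 0.003]
wrist_force: [-0.9, 1.3, -0.2]
width: 0.0597
gripper_force: 0.0
```

```bash
python3 - <<'E'
from h import *
go((.454,.3936,.13))
p,d=get_image("scene")
cv2.imwrite("pics/a9.png",cv2.resize(p[205:300,210:365],None,fx=5,fy=5,interpolation=cv2.INTER_CUBIC))
E
```

```text
shift units [-1.019  1.959  0.059] tool x,y [-0.956  0.293 -0.002] [0.293 0.956 0.002] tcp [0.3611 0.2992 0.1332]
```

View pics/a9.png

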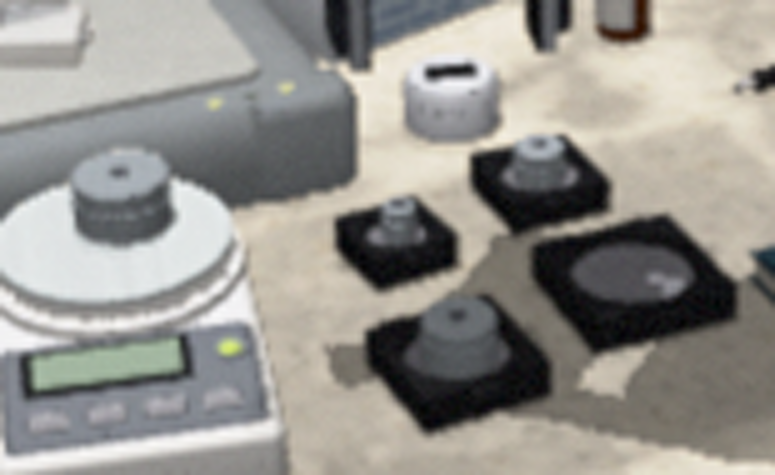

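The 100 g weight stands in its well (460,340). The 200 g is alone on the pan (120,195). Now for the 200 g.

Emit:
play_rows --commands '[[[0.6,-0.13,0.25,0,0],[0.6,-0.27,0.5,0,0],[0.6,-0.27,0.5,0,0],[0.6,-0.23,0.45,0,0],[0.6,-0.12,0.24,0,0]]]'

```text
t: 20.9
tool_pos: [0.4536, 0.3926, 0.1301]
tcp_rot: [-0.466, -3.105, 0.003]
wrist_force: [0.7, -0.6, -0.1]
width: 0.0681
gripper_force: 0.0
```

Emit:
play_rows --commands '[[[0.6,0,0,0.3,0],[0.6,0,0,0.4,0],[0.6,0,0,0.35,0],[0.6,0,0,0.1,0],[0.6,0,0,0,0]]]'

```text
t: 21.52
tool_pos: [0.4529, 0.3917, 0.0626]
tcp_rot: [-0.466, -3.106, 0.001]
wrist_force: [-0.5, -0.2, 0.5]
width: 0.0683
gripper_force: 0.0
```

```bash
python3 - <<'E'
from h import *
go((.4545,.3936,.058))
print(sense()["wrist_force"],ray("scene",233.6,240,.072))
E
```

```text
shift units [-0.017  0.038  0.076] tool x,y [-0.956  0.293  0.001] [ 0.293  0.956 -0.001] tcp [0.4529 0.3917 0.0626]
[-0.51522965 -0.19161634  0.48755078] [0.45259894 0.39624368 0.072     ]
```

Emit:
play_rows --commands '[[[0.3,-0.01,0.035,0.06,0],[0.1,0,0,0,0],[0,0,0,0,0],[-1,0,0,0,0],[-1,0,0,0,0]]]' --newtons 35

```text
t: 22.15
tool_pos: [0.4547, 0.3941, 0.0602]
tcp_rot: [0.466, 3.106, 0.001]
wrist_force: [-1.6, -1.4, 5.4]
width: 0.0363
gripper_force: 34.9
```

Emit:
play_rows --commands '[[[-1,0,0,-0.02,0],[-1,0,0,-0.1,0],[-1,0,0,-0.3,0],[-1,0,0,-0.4,0],[-1,0,0,-0.2,0]]]'

```text
t: 22.78
tool_pos: [0.455, 0.3944, 0.1232]
tcp_rot: [0.466, 3.105, 0.003]
wrist_force: [-0.4, -0.0, -2.3]
width: 0.036
gripper_force: 35.4
```

```bash
python3 - <<'E'
from h import *
go((.3737,.2108,.115))
E
```

```text
shift units [ 0.398 -3.322  0.129] tool x,y [-0.956  0.293 -0.001] [0.293 0.956 0.002] tcp [0.455  0.3944 0.1232]
```

Emit:
play_rows --commands '[[[-1,0.04,-0.3,0,0],[-1,0.07,-0.6,0,0],[-1,0.08,-0.7,0,0],[-1,0.08,-0.7,0,0],[-1,0.07,-0.6,0,0]]]'

```text
t: 23.4
tool_pos: [0.3833, 0.2324, 0.1213]
tcp_rot: [0.466, 3.106, 0.0]
wrist_force: [0.7, -0.5, -0.7]
width: 0.0365
gripper_force: 35.5
```

Emit:
play_rows --commands '[[[-1,0.05,-0.4,0,0],[-1,0,0,0.3,0],[-1,0,0,0.5,0],[-1,0,0,0.4,0],[-1,0,0,0,0]]]'

```text
t: 24.02
tool_pos: [0.3734, 0.2113, 0.0482]
tcp_rot: [-0.466, -3.105, 0.002]
wrist_force: [1.0, 0.5, -1.1]
width: 0.0362
gripper_force: 35.6
```

```bash
python3 - <<'E'
from h import *
go((.3737,.2108,.02))
E
```

```text
shift units [-0.008 -0.005  0.469] tool x,y [-0.956  0.293  0.002] [ 0.293  0.956 -0.002] tcp [0.3734 0.2113 0.0482]
```

Emit:
play_rows --commands '[[[-1,-0.01,-0.01,0.2,0],[-1,0,0,0.15,0],[-1,0,0,0.05,0],[-1,0,0,0,0]]]'

```text
t: 24.52
tool_pos: [0.3745, 0.2109, 0.0249]
tcp_rot: [-0.466, -3.107, 0.0]
wrist_force: [0.6, 0.0, -1.9]
width: 0.0362
gripper_force: 35.6
```

Emit:
play_rows --commands '[[[-1,0,0,0.012,0],[-1,0,0,0,0]]]'

```text
t: 24.78
tool_pos: [0.3745, 0.2109, 0.0243]
tcp_rot: [0.466, 3.107, 0.0]
wrist_force: [-0.2, -0.2, -2.2]
width: 0.0362
gripper_force: 35.6
```

Emit:
play_rows --commands '[[[-1,0,0,0.03,0],[-1,0,0,0.015,0],[-1,0,0,0,0]]]'

```text
t: 25.15
tool_pos: [0.3744, 0.2108, 0.0214]
tcp_rot: [-0.466, -3.107, 0.0]
wrist_force: [0.3, 0.5, -1.3]
width: 0.0361
gripper_force: 35.6
```

Emit:
play_rows --commands '[[[-1,0,0,0.012,0],[-1,0,0,0,0]]]'

```text
t: 25.4
tool_pos: [0.3744, 0.2108, 0.0207]
tcp_rot: [-0.466, -3.107, 0.0]
wrist_force: [0.6, -0.2, -2.4]
width: 0.036
gripper_force: 35.6
```

Emit:
play_rows --commands '[[[-1,0,0,0.012,0],[-1,0,0,0,0]]]'

```text
t: 25.65
tool_pos: [0.3745, 0.2109, 0.0202]
tcp_rot: [0.466, 3.107, 0.0]
wrist_force: [-1.8, -0.3, 3.4]
width: 0.0362
gripper_force: 36.2
```

Emit:
play_rows --commands '[[[-0.1,0,0,0,0],[0.1,0,0,0,0],[0.3,0,0,0,0],[0.4,0,0,0,0],[0.4,0,0,0,0]]]'

```text
t: 26.28
tool_pos: [0.3744, 0.2108, 0.02]
tcp_rot: [0.466, 3.107, -0.0]
wrist_force: [0.3, 1.1, 1.0]
width: 0.0599
gripper_force: 0.0
```

Emit:
play_rows --commands '[[[0.4,0,0,-0.3,0],[0.4,0,0,-0.7,0],[0.4,0,0,-0.8,0],[0.4,0,0,-0.4,0],[0.4,0,0,0,0]]]'

```text
t: 26.9
tool_pos: [0.375, 0.2111, 0.1534]
tcp_rot: [0.466, 3.104, 0.003]
wrist_force: [-0.7, 0.4, -0.7]
width: 0.0599
gripper_force: 0.0
```

```bash
python3 - <<'E'
from h import *
p,d=get_image("scene")
cv2.imwrite("pics/a10.png",cv2.resize(p[205:300,210:365],None,fx=5,fy=5,interpolation=cv2.INTER_CUBIC))
E
```

```text
(no output)
```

View pics/a10.png

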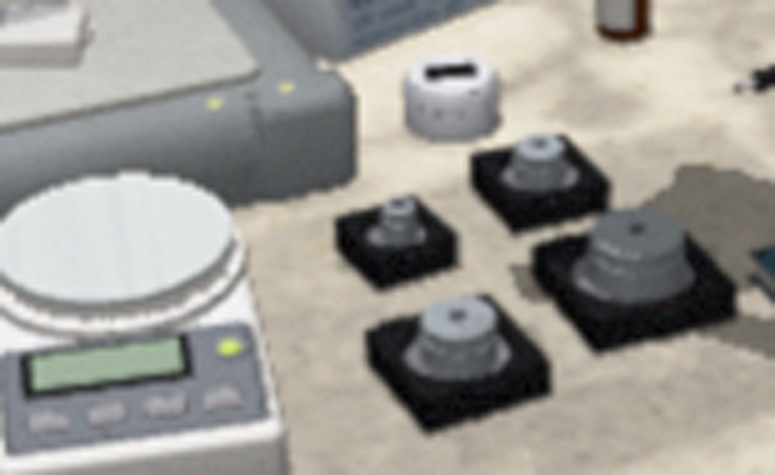

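All four weights stand in their wells, at (398,222), (540,160), (458,340) and (637,255), and the pan is empty.

```bash
python3 -c "
from rig import *
print(hand_in())"
```

```text
the job is handed in; nothing more can be done
None
```

All four weights are upright in their own wells and the job was handed in at about 27 s of the 80 s; the hand-in gave no verdict, so this rests on the final camera picture.

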